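# Load the torch cell into the spring-contact charger

### The job

Load the largest of the three battery cells from the rack (the one that is both thick and long) into the charger: its flat end against the sprung contact, its button end behind the fixed stop, lying level and fully down in the cradle so that the spring holds it. Leave the other two cells in their places in the rack.

Things in the scene. Friction and masses are not known exactly. Their poses are not given: they have to be found in the camera images.
- large_cell_center (a point): Centre (on the axis, half-way along its whole length) of the large cell: a white-sleeved cylinder 26 mm in diameter and 65 mm long over all, 90 g, lying level in the rack with its axis 33 mm above the worktop. x axis: along the cell, from the button end (-x) to the flat end (+x).
- large_cell_button (a point): Tip of the large cell's button (12 mm wide, 2.5 mm long, included in the 65 mm), on its axis, 32.5 mm from its centre.
- short_cell_center (a point): Centre of the short cell (26 mm in diameter, 50 mm long), a bystander in the rack.
- thin_cell_center (a point): Centre of the thin cell (18 mm in diameter, 65 mm long), a bystander in the rack.
- rack: Black cell rack, fixed, 70 x 204 mm; origin at its underside centre. The cells lie along its x axis (buttons to -x) at y = -76, 0 and +76 mm, in any order, on two cross bars 15 to 24 mm either side of the middle in x (20 mm high, locating ridges to 26 mm). Between the bars 30 mm are clear for fingers down to the 8 mm base plate.
- charger: Grey cell charger, fixed; origin at its underside. Its cradle runs along its x axis from the fixed stop (-x end) to the sprung contact (+x end). Base plate 8 mm high, 62 mm wide, x = -43 to 75 mm. Behind the contact a spring housing, x = 53 to 73 mm, 56 mm wide, 66 mm high.
- bay_center (a point): Where the large cell's centre lies when loaded: charger x = 2.5, y = 0, 33 mm high; axes as the charger's. Cradle floor 20 mm high, 14 mm wide; 45 degree cheeks, 42 mm high, 54 mm wide over all, guide the cell's ends at charger x = -30 to -16 and 26 to 44 mm; between them (x = -16 to 26 mm) the sides are free for fingers down to the base plate.
- stop_contact (a point): Where the button's tip lies when loaded: on the inner face of the fixed stop (charger x = -30 mm), 33 mm high. The stop is a wall 44 mm wide and 8 mm thick, its top 36 mm above the worktop.
- spring_contact (a joint): Travel of the sprung contact, a slippery steel plate 17 mm wide, from 22 to 62 mm high, towards the charger's +x (m): 0 free (its face at charger x = 27 mm, 57 mm from the stop), at most 0.020 (77 mm from the stop), about 0.008 with the large cell loaded. It resists with 2 N at first, 8 N fully pressed.
There are look-alikes about, which are no part of the job. What is shaped like the part that bears large_cell_center but brown or yellow is not meant.

How it is judged:
At the end, for the whole second after the job is handed in: The large cell lies in the charger's cradle: its centre within 8 mm of the loaded position, its button's tip within 10 mm of the stop's contact, its axis within about 10 degrees of the cradle's, the sprung contact held back 4 to 13 mm by it, and the cell at rest (distance between large_cell_center and bay_center below 0.008 m and distance between large_cell_button and stop_contact below 0.01 m and angle between the x axis of large_cell_center and the x axis of bay_center, either way round below 0.17 rad and value of joint spring_contact between 0.004 and 0.013 m and angular speed of large_cell below 0.3 rad/s); the robot touches nothing.
It fails at once if the short cell is moved more than 30 mm (distance of short_cell_center from where it was at the start of the episode above 0.03 m).
It fails at once if the thin cell is moved more than 30 mm (distance of thin_cell_center from where it was at the start of the episode above 0.03 m).
It also fails if it takes over 38 s, if anything falls off the work surface, if the arm or the gripper's body presses on something with over 40 N, if the wrist force passes 120 N, or if a joint passes its speed limit or range.

### The arm

A 6-joint arm with a two-finger parallel gripper is mounted at the origin on a cart in front of the work surface, level with it; the furniture and walls round the work are solid. World frame = base frame: x ahead of the robot, y to its left, z up, the work surface at z = 0. Lengths are in m, angles in rad, forces in N, time in s.
With the tool pointing down it reaches from about 0.4 to 0.925 m from the base axis. Payload 3.4 kg.
Tool frame: the origin (TCP) lies between the finger pads; the fingertips stand 25 mm ahead of it and the grasp point (between the pads) lies 6 mm ahead of it; z points along the fingers, y is the line along which they close (so a half turn about z gives the same grasp; the last joint's range is limited). The gripper opens to 85 mm and grips with 20 to 120 N. Pads are 22 mm wide; open, the fingers measure 114 mm over their backs; the gripper's body (76 mm by 85 mm) begins 54 mm behind the grasp point. The pads swing forward as they close: fully open they stand 13 mm farther back than shut.
Start: joints at [-1.317, 0.307, 1.506, -0, 1.328, -0.073], TCP at [0.185, -0.545, 0.256] pointing down, gripper open.
Joint ranges: [-3.12, 3.12], [-1.05, 2.28], [0.14, 2.33], [-1.42, 4.57], [0.1, 2.73], [-2.68, 2.68]. Speed limits (rad/s): [2.57, 2.57, 3.14, 3.14, 3.14, 3.14].

### API

Orientations are given as a rotation vector (axis times angle).
In Python, from plant import bot gives the robot as it stands.
- The arm moves only by the tool send_rows, never from a script. Its argument "series" is a list of rows, each an object with "xyz": the shift along the tool's x, y, z in m, a list of three; "rotation": the turn, a rotation vector about the tool's x, y, z in degrees, a list of three. A call has 1 to 8 rows; each row shifts and turns the commanded pose from where the row before left it, along the tool's axes as they then stand; what a row does not reach is not made up. A row lasts 1/12 s, in which the tool goes at most 41.7 mm and 7.16 degrees, less where a joint would pass 70% of its speed; a pose out of reach is approached as far as the arm can. A call is refused whole if a number of a shift passes 0.0417 or a number of a turn 7.16, either way. A call with a gripper value outside its range is refused whole. "grip" is the opening, from 0 (shut) to 1 (fully open), set as the call begins (left out, the last holds). The fingers move at their own pace and stop on an object; "squeeze" is the grip in N (left out, the last holds). Time passes only in rows, so rows that do not move let the fingers close. It gives the time, the measured TCP pose, the force, the opening and the grip force at its end, in the units of the state.
- bot.get_state(): the state, without advancing time (a new reading comes with each control period).
- bot.camera(name): name is "side" or "top"; returns a dict with "pixels" (420x560x3 uint8, red, green, blue), "z_map" (420x560 float32, m along the optical axis (not along the pixel's ray), 0 where there is no reading), "camera_matrix" (3x3 intrinsics, pixels), "k1" (the pictures are not rectified: a ray, as slopes to the right and down, at radius r is drawn at 1 + k1 r^2 times it, then the intrinsics apply), "xyz" and "attitude" of the camera in the world. Camera axes: x right, y up, looking along -z (the intrinsics and any distortion apply to the point x, -y, -z); pixel columns grow to the right and rows downward; lengths in m; the calibration is good to about 2 mm. A picture is of the moment at which its call begins.
- bot.hand_in(): hands the job in; it is judged then, once.
Trained networks look in a picture, given as the dict that the camera call returned (one of the last four; its "shot" number tells which), for a name from the list of things; names that differ only in an ending like _2 or _b are one class to them, and where a whole thing is asked for, a point or a joint stands for the part that bears it (a point fixed in the world has none). Each returns a list of dicts, best first, with "confidence" (0 to 1); they miss things now and then, are a little off and sometimes report something else, mostly with a low value. They report only what shows in the picture. A call takes as long as a camera call. They do not tell look-alikes from the thing itself.
- bot.regions_of(picture, target): "pixels" (420x560 bool, what is visible of it) and "box" ([left, top, width, height] in pixels, round what is visible of it).
The state is a dict: "time_s": time; "joint_positions": joint angles; "qd": joint speeds; "joint_torque": joint torques, N m; "position": TCP position; "tcp_rot": TCP orientation; "force": force on the tool from outside, world axes, zero at the start; "wrist_torque": the same for the moment, N m; "gripper_width": finger opening in m; "grasp_force": force on a finger pad.
Only numpy, scipy, OpenCV 4.12 (cv2) and the standard library are available. Lean on these libraries where they do the work, as an engineer would, in place of code of your own. Each camera call takes 0.05 s, during which the arm holds its last target. There are 200 camera calls.

## Working session

There is one attempt and no reset: what is moved stays moved. The work goes in short steps, Python scripts to look and compute and a tool call to move; the robot and the scene stay as the last step left them, time stands still between calls to the robot, and variables do not carry over. Pictures are saved under pics/ and viewed, at most 10 in all, crops included, and the job is handed in when it is done.

Besides the shell and the picture viewer there is one more tool, called after "Request:" as name(argument=value, ...) on one line, values as JSON. send_rows: Moves the arm, as the interface text tells. Its arguments: {"type":"object","properties":{"series":{"type":"array"},"grip":{"type":"number"},"squeeze":{"type":"number"}},"required":["series"]}

```bash
mkdir -p pics
cat > h.py <<'E'
import numpy as np, cv2
from scipy.spatial.transform import Rotation as R
from plant import bot
def att(p):
    a=np.array(p["attitude"],float)
    return a if a.shape==(3,3) else (R.from_rotvec(a).as_matrix() if a.size==3 else R.from_quat(a).as_matrix())
def cloud(p):
    """world xyz for all pixels (NaN without reading)"""
    K=np.array(p["camera_matrix"]);h,w=p["z_map"].shape
    v,u=np.mgrid[:h,:w];x=(u-K[0,2])/K[0,0];y=(v-K[1,2])/K[1,1]
    rd=np.hypot(x,y);r=rd.copy()
    for _ in range(10): r=rd/(1+p["k1"]*r*r)
    s=1/(1+p["k1"]*r*r);z=np.where(p["z_map"]>0,p["z_map"],np.nan)
    c=np.stack([x*s*z,-y*s*z,-z],-1)
    return c@att(p).T+np.array(p["xyz"])
def save(p,n): cv2.imwrite("pics/"+n,p["pixels"][...,::-1])
E
python3 - <<'E'
from h import *
import pickle
for n in("top","side"):
    p=bot.camera(n);save(p,n+"0.png");print(n,p["xyz"],p["attitude"],p["k1"])
    c=cloud(p)
    for t in("large_cell_center","short_cell_center","thin_cell_center","rack","charger"):
        for d in bot.regions_of(p,t)[:5]:
            q=c[d["pixels"]];print(t,round(d["confidence"],2),d["box"],np.nanmedian(q,0).round(3),np.nanmax(q[:,2]).round(3))
s=bot.get_state();print(s)
E
```

```text
top [ 0.28757129 -0.17289174  0.99314911] [ 0.16568459 -0.13894216 -1.58435176] 0.07418378726322757
large_cell_center 0.96 [217.4, 143.3, 15.6, 33.5] [ 0.533 -0.049  0.043] 0.05
large_cell_center 0.96 [306.6, 140.9, 30.8, 32.0] [ 0.54  -0.233  0.022] 0.03
large_cell_center 0.82 [306.8, 203.7, 16.1, 35.1] [ 0.425 -0.216  0.023] 0.029
short_cell_center 0.92 [174.9, 140.0, 16.6, 27.4] [0.544 0.024 0.042] 0.049
short_cell_center 0.47 [374.8, 154.8, 54.5, 74.6] [ 0.476 -0.371  0.018] 0.071
thin_cell_center 0.8 [260.0, 151.1, 13.9, 34.8] [ 0.525 -0.123  0.034] 0.04
rack 0.64 [169.8, 140.3, 109.1, 46.6] [ 0.529 -0.063  0.008] 0.039
charger 0.57 [375.1, 155.4, 52.4, 73.7] [ 0.478 -0.371  0.019] 0.071
side [ 0.53369278 -0.94019     0.47647619] [1.07792659 0.04060648 0.07504769] -0.007903116751831698
large_cell_center 0.71 [238.7, 240.2, 40.7, 18.4] [ 0.427 -0.229  0.019] 0.028
large_cell_center 0.65 [304.1, 242.5, 33.9, 23.3] [ 0.544 -0.246  0.02 ] 0.028
large_cell_center 0.62 [303.7, 195.9, 30.5, 11.6] [ 0.539 -0.06   0.039] 0.048
short_cell_center 0.78 [311.1, 183.0, 23.5, 10.3] [0.549 0.01
[... 374 characters left out ...]
joint_positions': array([-1.31751334e+00,  3.06759737e-01,  1.50642038e+00,  3.26757227e-05,
        1.32838300e+00, -7.34746303e-02]), 'qd': array([-9.14567081e-04,  9.82830840e-04, -3.57352226e-04,  3.46923897e-06,
       -2.18211748e-03,  7.53049160e-04]), 'joint_torque': array([-5.36843982e-04, -4.57174301e+01, -2.52205127e+01, -2.31664862e-04,
        1.44033838e-03,  2.82165693e-06]), 'position': array([ 0.1845606 , -0.5445737 ,  0.25632028]), 'tcp_rot': array([3.09973293e+00, 5.10972817e-01, 5.37902994e-05]), 'force': array([-0.34693776, -0.36357168, -0.44952659]), 'wrist_torque': array([-0.00224517,  0.03699698,  0.03467654]), 'grasp_force': 0.0, 'gripper_width': 0.08548827428480987}
```

Run:
```python
import cv2
a=cv2.imread("pics/top0.png")[120:260,160:440]
cv2.imwrite("pics/top0c.png",cv2.resize(a,None,fx=2.8,fy=2.8,interpolation=cv2.INTER_CUBIC))
```

```text
(no output)
```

View pics/top0c.png

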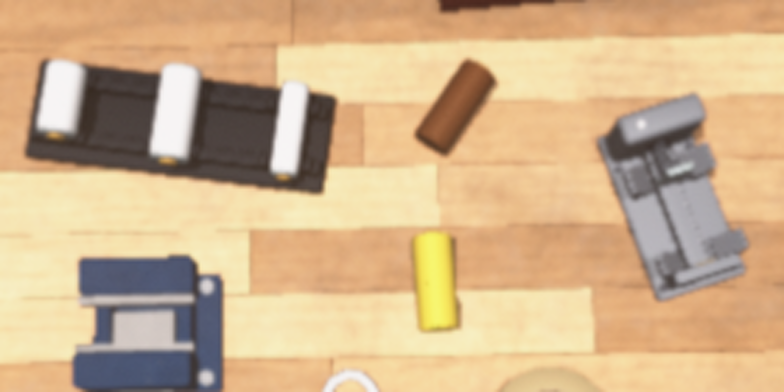

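View pics/side0.png

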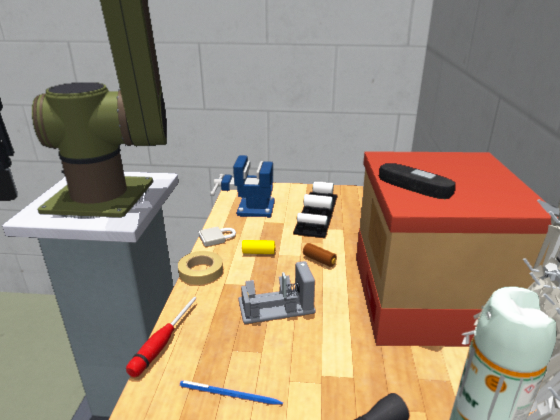

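Candidates in the top image: white middle cell (223,160), short white (181,155), thin white (264,166), brown look-alike (323,158), yellow look-alike (316,221). The large one is the middle white cell, thick and long, with its button toward the bottom of the image (-x). The charger is at about (400,190), with its spring housing at the top (+x).

Run:
```python
from h import *
p=bot.camera("top");c=cloud(p);Z=c[...,2]
np.savez("top1.npz",c=c,px=p["pixels"])
def rect(m,n):
    q=c[m][:,:2]; q=q[np.isfinite(q).all(1)]
    r=cv2.minAreaRect((q*1000).astype(np.float32)); print(n,len(q),np.round(r[0],1),np.round(r[1],1),round(r[2],1),"z",np.nanmedian(c[m][:,2]).round(4),np.nanmax(c[m][:,2]).round(4))
def box(x0,x1,y0,y1): return (c[...,0]>x0)&(c[...,0]<x1)&(c[...,1]>y0)&(c[...,1]<y1)
L=box(.48,.59,-.085,-.02);S=box(.48,.6,-.01,.06);T=box(.47,.58,-.15,-.1)
for m,n in((L,"L"),(S,"S"),(T,"T")): rect(m&(Z>.029),n)
C=box(.38,.58,-.45,-.3)
rect(C&(Z>.056),"housing");rect(C&(Z>.005),"charger all")
rect(box(.46,.62,-.19,.08)&(Z>.004),"rack all")
print("table z",np.nanmedian(Z[box(.35,.45,-.2,0)]))
# obstacles
for x0 in np.arange(.3,1,.1): print(round(x0,1),[int(1000*np.nanmax(np.append(Z[box(x0,x0+.1,y,y+.1)],-1))) for y in np.arange(-.6,.2,.1)])
```

```text
L 500 [534.7 -48.1] [26.2 65.1] 80.8 z 0.0425 0.0498
S 387 [545.5  26.8] [26.6 50.3] 82.2 z 0.0425 0.0489
T 326 [ 523.4 -122.8] [18.1 65.9] 81.7 z 0.0352 0.0418
housing 386 [ 505.9 -364.9] [46.1 56.9] 18.4 z 0.0633 0.0695
charger all 2143 [ 466.6 -354. ] [115.8 108.1] 16.4 z 0.022 0.0695
rack all 3786 [537.5 -51.3] [256.3 153.4] 87.8 z 0.0156 0.0498
table z 0.0005614954136435868
0.3 [25, 27, 21, 26, 19, 123, 105, 4]
0.4 [12, 39, 63, 28, 38, 110, 102, 4]
0.5 [30, 4, 69, 28, 41, 49, 48, 4]
0.6 [199, 237, 244, 221, 93, 94, 93, 4]
0.7 [212, 237, 241, 220, 93, 109, 94, 4]
0.8 [92, 99, -1000, 118, 94, 94, 93, 48]
0.9 [-1000, -1000, -1000, -1000, -1000, -1000, -1000, -1000]
```

Run:
```python
import cv2
a=cv2.imread("pics/top0.png")
f=lambda b:cv2.resize(b,(390,390),interpolation=cv2.INTER_CUBIC)
cv2.imwrite("pics/crop2.png",cv2.hconcat([f(a[120:200,185:265]),f(a[145:235,360:450])]))
```

```text
(no output)
```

View pics/crop2.png

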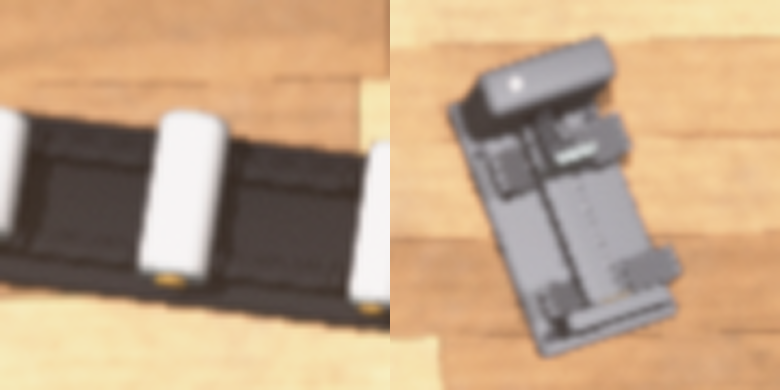

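```bash
cat > fit.py <<'E'
from h import *
from scipy.optimize import minimize
def loc(q,p):
    cs,sn=np.cos(p[2]),np.sin(p[2]);d=q[:,:2]-p[:2]
    return d[:,0]*cs+d[:,1]*sn,-d[:,0]*sn+d[:,1]*cs,q[:,2]
B=[(-43,75,-31,31,0,8),(53,73,-28,28,8,66),(-38,-30,-22,22,8,36),(27,30,-8.5,8.5,22,62),(-30,-16,-7,7,8,20),(26,44,-7,7,8,20)]
for a,b in((-30,-16),(26,44)):
    for s in(1,-1):
        for k in range(8):
            y0,y1=7+2.5*k,9.5+2.5*k;B.append((a,b,*sorted((s*y0,s*y1)),8,min(42,21+2.5*k)))
B=np.array(B)/1000
def sd(q,p):
    P=np.stack(loc(q,p),-1)[:,None]
    lo,hi=B[:,[0,2,4]],B[:,[1,3,5]];c,h=(lo+hi)/2,(hi-lo)/2
    d=abs(P-c)-h
    s=np.linalg.norm(np.maximum(d,0),axis=-1)+np.minimum(d.max(-1),0)
    return s.min(1)
def cyl(q,p):
    a,y,z=loc(q,p);r=np.hypot(y,z-.033)
    return np.maximum(abs(a)-.0325,r-.013)
def fit(f,q,p0,dz=(0,)):
    best=None
    for t in np.radians([-12,-6,0,6,12]):
        g=lambda p:np.minimum(abs(f(q-[0,0,p[3]],p)),.006).mean()+.02*abs(p[3])
        x0=np.array([*p0[:2],p0[2]+t,0]);S=np.vstack([x0]+[x0+np.eye(4)[i]*[.006,.006,.08,.002] for i in range(4)])
        o=minimize(g,x0,method="Nelder-Mead",options=dict(initial_simplex=S,maxiter=400))
        if best is None or o.fun<best.fun: best=o
    return best
E
python3 - <<'E'
from fit import *
for n in("top","side"):
    p=bot.camera(n);c=cloud(p).reshape(-1,3);c=c[np.isfinite(c).all(1)]
    q=c[(abs(c[:,0]-.475)<.1)&(abs(c[:,1]+.375)<.09)&(c[:,2]>.0045)]
    o=fit(sd,q,[.48,-.375,np.radians(18)]);x=o.x
    print(n,"charger",len(q),(x[:2]*1000).round(1),np.degrees(x[2]).round(2),"dz",x[3].round(4),o.fun*1e3)
    q=c[(abs(c[:,0]-.535)<.05)&(abs(c[:,1]+.048)<.025)&(c[:,2]>.028)]
    o=fit(cyl,q,[.5347,-.048,np.radians(-8.4)]);x=o.x
    print(n,"cell",len(q),(x[:2]*1000).round(1),np.degrees(x[2]).round(2),"dz",x[3].round(4),o.fun*1e3)
    b=c[(c[:,0]>.55)&(c[:,1]<-.25)&(c[:,1]>-.5)&(c[:,2]>.1)&(c[:,2]<.3)];print("box xmin",np.percentile(b[:,0],[0,1,5]).round(3))
E
```

```text
top charger 2200 [ 458.5 -379.6] 17.28 dz -0.0015 1.459141574024055
top cell 501 [537.  -48.2] -8.75 dz -0.0009 1.0162726595118299
box xmin [0.612 0.615 0.618]
side charger 2766 [ 460.7 -382.8] 17.77 dz 0.0002 1.1542237110725844
side cell 297 [536.7 -50.2] -8.39 dz 0.0003 1.1875577859985624
box xmin [0.613 0.618 0.624]
```

The cell's axis (x 536, y -49 mm, yaw -8.5°) and the charger (459.5, -381 mm, yaw 17.5°) agree between the two cameras to within about 3 mm. The crop confirms the white middle cell is the one I want. First move: turn to the cell's yaw, then go above it.

Request:
send_rows(series=[{"xyz": [0,0,0],"rotation": [0,0,6.8]},{"xyz": [0,0,0],"rotation": [0,0,6.8]},{"xyz": [0,0,0],"rotation": [0,0,6.8]},{"xyz": [0,0,0],"rotation": [0,0,6.8]},{"xyz": [0.017,-0.034,0],"rotation": [0,0,0]},{"xyz": [0.017,-0.034,0],"rotation": [0,0,0]},{"xyz": [0.017,-0.034,0],"rotation": [0,0,0]},{"xyz": [0.017,-0.034,0],"rotation": [0,0,0]}], grip=0.62, squeeze=60)

```text
time_s: 1.42
position: [0.2723, -0.4189, 0.2563]
tcp_rot: [-3.133, 0.234, -0.0]
force: [0.4, -0.5, -0.2]
gripper_width: 0.0529
grasp_force: 0.0
```

Request:
send_rows(series=[{"xyz": [0.017,-0.034,0],"rotation": [0,0,0]},{"xyz": [0.017,-0.034,0],"rotation": [0,0,0]},{"xyz": [0.017,-0.034,0],"rotation": [0,0,0]},{"xyz": [0.017,-0.034,0],"rotation": [0,0,0]},{"xyz": [0.017,-0.034,0],"rotation": [0,0,0]},{"xyz": [0.017,-0.034,0],"rotation": [0,0,0]},{"xyz": [0.017,-0.034,0],"rotation": [0,0,0]},{"xyz": [0.017,-0.034,0],"rotation": [0,0,0]}])

```text
time_s: 2.08
position: [0.4473, -0.1694, 0.2567]
tcp_rot: [3.133, -0.232, 0.001]
force: [0.1, -0.9, -0.8]
gripper_width: 0.0528
grasp_force: 0.0
```

Request:
send_rows(series=[{"xyz": [0.017,-0.034,0],"rotation": [0,0,0]},{"xyz": [0.017,-0.034,0],"rotation": [0,0,0]},{"xyz": [0.017,-0.034,0],"rotation": [0,0,0]},{"xyz": [0.017,-0.034,0],"rotation": [0,0,0]},{"xyz": [0,0,0],"rotation": [0,0,0]},{"xyz": [0,0,0],"rotation": [0,0,0]}])

```text
time_s: 2.58
position: [0.5347, -0.0449, 0.2562]
tcp_rot: [3.133, -0.226, 0.0]
force: [-0.6, -0.3, 0.6]
gripper_width: 0.0532
grasp_force: 0.0
```

Request:
send_rows(series=[{"xyz": [0.002,0.004,0.02],"rotation": [0,0,0]},{"xyz": [0,0,0.03],"rotation": [0,0,0]},{"xyz": [0,0,0.03],"rotation": [0,0,0]},{"xyz": [0,0,0.03],"rotation": [0,0,0]},{"xyz": [0,0,0.03],"rotation": [0,0,0]},{"xyz": [0,0,0.03],"rotation": [0,0,0]},{"xyz": [0,0,0],"rotation": [0,0,0]}])

```text
time_s: 3.17
position: [0.5301, -0.0516, 0.0815]
tcp_rot: [-3.132, 0.235, 0.018]
force: [-1.5, -0.4, -0.2]
gripper_width: 0.0529
grasp_force: 0.0
```

Run:
```python
from h import *
p=bot.camera("side");cv2.imwrite("pics/s2.png",cv2.resize(p["pixels"][120:270,230:380,::-1],(600,600),interpolation=cv2.INTER_CUBIC));print(bot.get_state()["position"],bot.get_state()["force"])
```

```text
[ 0.53172168 -0.05166887  0.08392507] [ 0.71298902 -1.20246742  0.2238747 ]
```

View pics/s2.png

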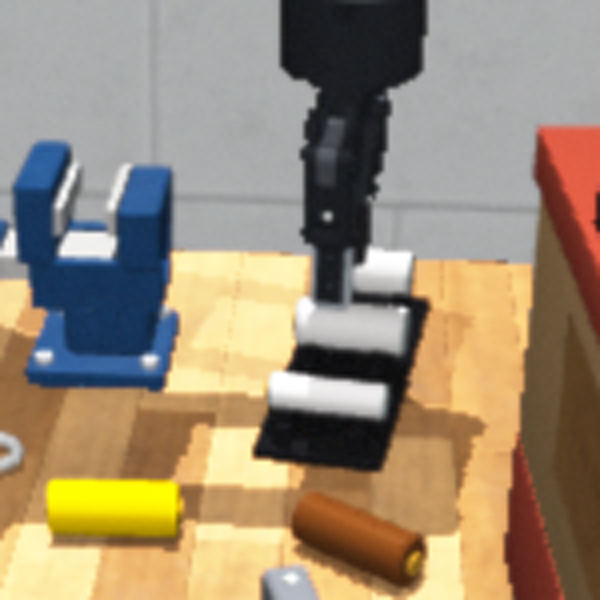

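The open fingers straddle the large cell (crop 352,325), sitting a few mm toward -x. I'll let the arm settle, then correct before the last descent.

Request:
send_rows(series=[{"xyz": [0.002,0,0],"rotation": [0,0,0]},{"xyz": [0,0,0],"rotation": [0,0,0]},{"xyz": [0,0,0],"rotation": [0,0,0]}])

```text
time_s: 3.47
position: [0.5389, -0.0518, 0.0885]
tcp_rot: [3.132, -0.233, 0.007]
force: [0.3, 0.1, -0.2]
gripper_width: 0.0531
grasp_force: 0.0
```

Request:
send_rows(series=[{"xyz": [-0.003,-0.002,0.01],"rotation": [0,0,0]},{"xyz": [0,0,0.015],"rotation": [0,0,0]},{"xyz": [0,0,0.012],"rotation": [0,0,0]},{"xyz": [0,0,0.008],"rotation": [0,0,0]},{"xyz": [0,0,0],"rotation": [0,0,0]},{"xyz": [0,0,0],"rotation": [0,0,0]},{"xyz": [0,0,0],"rotation": [0,0,0]}])

```text
time_s: 4.05
position: [0.5353, -0.0489, 0.0423]
tcp_rot: [3.133, -0.232, 0.003]
force: [-0.3, 0.1, 0.0]
gripper_width: 0.053
grasp_force: 0.0
```

Request:
send_rows(series=[{"xyz": [0,0,0.003],"rotation": [0,0,0]},{"xyz": [0,0,0],"rotation": [0,0,0]},{"xyz": [0,0,0],"rotation": [0,0,0]},{"xyz": [0,0,0],"rotation": [0,0,0]},{"xyz": [0,0,0],"rotation": [0,0,0]},{"xyz": [0,0,0],"rotation": [0,0,0]}], grip=0, squeeze=60)

```text
time_s: 4.55
position: [0.5347, -0.0488, 0.0388]
tcp_rot: [3.133, -0.232, 0.001]
force: [-1.2, 0.2, 4.8]
gripper_width: 0.0243
grasp_force: 58.7
```

Request:
send_rows(series=[{"xyz": [0,0,-0.01],"rotation": [0,0,0]},{"xyz": [0,0,-0.02],"rotation": [0,0,0]},{"xyz": [0,0,-0.03],"rotation": [0,0,0]},{"xyz": [0,0,-0.03],"rotation": [0,0,0]},{"xyz": [0,0,-0.03],"rotation": [0,0,0]},{"xyz": [0,0,0],"rotation": [0,0,0]},{"xyz": [0,0,0],"rotation": [0,0,0]},{"xyz": [0,0,0],"rotation": [0,0,0]}])

```text
time_s: 5.22
position: [0.5337, -0.0486, 0.1581]
tcp_rot: [-3.133, 0.232, 0.001]
force: [-0.7, -0.5, -1.5]
gripper_width: 0.0243
grasp_force: 58.9
```

Run:
```python
from fit import *
p=bot.camera("side");s=bot.get_state();P=s["position"];print(P,s["tcp_rot"],s["gripper_width"],s["grasp_force"])
c=cloud(p);px=p["pixels"].astype(int)
cv2.imwrite("pics/s3.png",cv2.resize(p["pixels"][120:270,230:380,::-1],(600,600),interpolation=cv2.INTER_CUBIC))
w=(px.min(-1)>120)&(px.max(-1)-px.min(-1)<40)&(np.linalg.norm(c-P,axis=-1)<.06)
q=c[w];print(len(q),np.nanmin(q,0),np.nanmax(q,0))
from scipy.optimize import least_squares
# free cylinder: centre(3), yaw, pitch
def f(v):
    d=np.array([np.cos(v[3])*np.cos(v[4]),np.sin(v[3])*np.cos(v[4]),np.sin(v[4])]);r=q-v[:3];a=r@d
    return np.maximum(abs(a)-.0325,np.linalg.norm(r-a[:,None]*d,axis=1)-.013)
o=least_squares(f,[*(P-[0,0,.006]),np.radians(-8.4),0],loss="soft_l1",f_scale=.001,x_scale=[.01,.01,.01,.1,.1])
print((o.x[:3]-P).round(4),np.degrees(o.x[3:]).round(1),abs(o.fun).mean())
```

```text
[ 0.53323312 -0.04852823  0.15730643] [-3.13276935  0.23208724  0.0039557 ] 0.02412894561932591 58.8781875371933
255 [ 0.50446935 -0.07241963  0.13494386] [ 0.56708905 -0.04673825  0.1683976 ]
[ 0.0004 -0.0018 -0.0049] [-8.3  0.2] 0.0021282761396730107
```

View pics/s3.png

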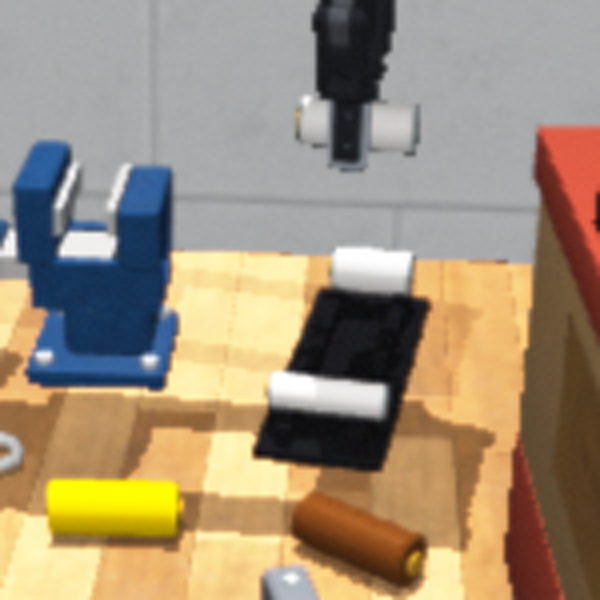

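The cell is held level near the middle, with its button toward -x, and the other two cells are undisturbed. Now turning to the charger's yaw and moving over it.

Request:
send_rows(series=[{"xyz": [0,0,0],"rotation": [0,0,-6.5]},{"xyz": [0,0,0],"rotation": [0,0,-6.5]},{"xyz": [0,0,0],"rotation": [0,0,-6.5]},{"xyz": [0,0,0],"rotation": [0,0,-6.5]},{"xyz": [-0.018,0.0295,0],"rotation": [0,0,0]},{"xyz": [-0.018,0.0295,0],"rotation": [0,0,0]},{"xyz": [-0.018,0.0295,0],"rotation": [0,0,0]},{"xyz": [-0.018,0.0295,0],"rotation": [0,0,0]}])

```text
time_s: 5.93
position: [0.4996, -0.1834, 0.1563]
tcp_rot: [-3.102, -0.48, 0.006]
force: [1.1, -0.1, -0.3]
gripper_width: 0.0244
grasp_force: 59.0
```

Request:
send_rows(series=[{"xyz": [-0.018,0.0295,0],"rotation": [0,0,0]},{"xyz": [-0.018,0.0295,0],"rotation": [0,0,0]},{"xyz": [-0.018,0.0295,0],"rotation": [0,0,0]},{"xyz": [-0.018,0.0295,0],"rotation": [0,0,0]},{"xyz": [-0.018,0.0295,0],"rotation": [0,0,0]},{"xyz": [-0.018,0.0295,0],"rotation": [0,0,0]},{"xyz": [0,0,0],"rotation": [0,0,0]},{"xyz": [0,0,0],"rotation": [0,0,0]}])

```text
time_s: 6.6
position: [0.4502, -0.3854, 0.1561]
tcp_rot: [-3.103, -0.473, 0.003]
force: [-0.4, 1.0, -0.9]
gripper_width: 0.0242
grasp_force: 59.1
```

Request:
send_rows(series=[{"xyz": [0,0,0],"rotation": [0,0,0]},{"xyz": [0,0,0],"rotation": [0,0,0]}])

```text
time_s: 6.77
position: [0.4511, -0.3825, 0.1571]
tcp_rot: [-3.102, -0.479, 0.003]
force: [0.4, 0.7, -1.0]
gripper_width: 0.0242
grasp_force: 59.1
```

Run:
```python
from fit import *
from scipy.optimize import least_squares
p=bot.camera("side");P=bot.get_state()["position"];print(P)
cv2.imwrite("pics/s4.png",cv2.resize(p["pixels"][180:340,200:360,::-1],(600,600),interpolation=cv2.INTER_CUBIC))
C=cloud(p);px=p["pixels"].astype(int)
w=(px.min(-1)>140)&(px.max(-1)-px.min(-1)<40)&(np.linalg.norm(C-P,axis=-1)<.05)
q=C[w]
def f(v):
    d=np.array([np.cos(v[3])*np.cos(v[4]),np.sin(v[3])*np.cos(v[4]),np.sin(v[4])]);r=q-v[:3];a=r@d
    return np.maximum(abs(a)-.0325,np.linalg.norm(r-a[:,None]*d,axis=1)-.013)
o=least_squares(f,[*(P-[0,0,.006]),np.radians(17.5),0],loss="soft_l1",f_scale=.0005,x_scale=[.01,.01,.01,.1,.1])
print("cell",len(q),o.x[:3].round(4),(o.x[:3]-P).round(4),np.degrees(o.x[3:]).round(1),abs(o.fun).mean())
c=C.reshape(-1,3);c=c[np.isfinite(c).all(1)]
g=c[(abs(c[:,0]-.475)<.1)&(abs(c[:,1]+.375)<.09)&(c[:,2]>.0045)&(c[:,2]<.08)]
k=fit(sd,g,[.46,-.381,np.radians(17.5)]).x;print("charger",k[:2].round(4),np.degrees(k[2]),k[3])
print("cell in charger",[float(a[0].round(4)) for a in loc(o.x[None,:3],k)])
```

```text
[ 0.45145164 -0.38240048  0.1573926 ]
cell 411 [ 0.4515 -0.3836  0.1516] [ 0.     -0.0012 -0.0057] [17.3  0. ] 0.0008358936593119637
charger [ 0.4606 -0.3827] 17.59167360615534 0.00024484329533701126
cell in charger [-0.009, 0.0019, 0.1516]
```

View pics/s4.png

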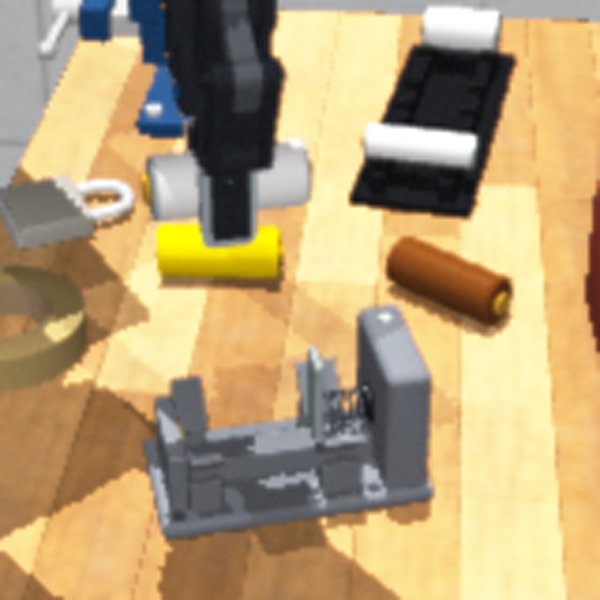

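The cell is held level above the cradle. In the charger's frame its centre is at x -9, y +1.9 mm. I'll correct y, then go down to an axis height of about 54 mm.

Request:
send_rows(series=[{"xyz": [0,0.0016,0.015],"rotation": [0,0,0]},{"xyz": [0,0,0.025],"rotation": [0,0,0]},{"xyz": [0,0,0.025],"rotation": [0,0,0]},{"xyz": [0,0,0.02],"rotation": [0,0,0]},{"xyz": [0,0,0.01],"rotation": [0,0,0]},{"xyz": [0,0,0],"rotation": [0,0,0]},{"xyz": [0,0,0],"rotation": [0,0,0]},{"xyz": [0,0,0],"rotation": [0,0,0]}])

```text
time_s: 7.48
position: [0.4531, -0.3861, 0.0645]
tcp_rot: [3.103, 0.479, 0.002]
force: [-0.3, 0.8, -0.9]
gripper_width: 0.0242
grasp_force: 59.1
```

Request:
send_rows(series=[{"xyz": [0,0,0.003],"rotation": [0,0,0]},{"xyz": [0,0,0],"rotation": [0,0,0]},{"xyz": [0,0,0],"rotation": [0,0,0]}])

```text
time_s: 7.73
position: [0.4524, -0.3861, 0.0611]
tcp_rot: [3.104, 0.478, 0.001]
force: [-0.6, 0.2, -1.2]
gripper_width: 0.0242
grasp_force: 59.1
```

Run:
```python
from fit import *
for i in range(3): bot.camera("side"); s=bot.get_state();print(s["position"],s["tcp_rot"])
P=s["position"];print([float(a[0].round(4)) for a in loc(P[None]+[0,-.0012,-.0057],[.4606,-.3827,np.radians(17.6)])])
```

```text
[ 0.45235676 -0.38605016  0.06099436] [3.10400279e+00 4.78320877e-01 1.09468554e-03]
[ 0.45231094 -0.38605183  0.06088616] [3.10415382e+00 4.78258697e-01 9.79060256e-04]
[ 0.45222563 -0.38600372  0.06073915] [3.10432559e+00 4.78315266e-01 6.97766558e-04]
[-0.0093, -0.0018, 0.055]
```

Request:
send_rows(series=[{"xyz": [0.003,-0.0016,0.001],"rotation": [0,0,0]},{"xyz": [0.004,0,0],"rotation": [0,0,0]},{"xyz": [0.004,0,0],"rotation": [0,0,0]},{"xyz": [0.004,0,0],"rotation": [0,0,0]},{"xyz": [0,0,0],"rotation": [0,0,0]},{"xyz": [0,0,0],"rotation": [0,0,0]},{"xyz": [0,0,0],"rotation": [0,0,0]}])

```text
time_s: 8.47
position: [0.4651, -0.3796, 0.0591]
tcp_rot: [-3.104, -0.48, 0.003]
force: [-5.1, -2.4, 1.1]
gripper_width: 0.0243
grasp_force: 59.1
```

Run:
```python
from fit import *
p=bot.camera("side"); s=bot.get_state();P=s["position"];print(P,s["force"],s["grasp_force"])
print([float(a[0].round(4)) for a in loc(P[None]+[0,-.0012,-.0057],[.4606,-.3827,np.radians(17.6)])])
F=s["force"];print("push",F@[.953,.302,0],F@[-.302,.953,0])
cv2.imwrite("pics/s5.png",cv2.resize(p["pixels"][230:330,230:330,::-1],(600,600),interpolation=cv2.INTER_CUBIC))
```

```text
[ 0.46510459 -0.37961595  0.05913443] [-5.9602107  -2.35209802  0.34188335] 59.14002299308777
[0.0049, 0.0004, 0.0534]
push -6.390414396546789 -0.44156578659865525
```

View pics/s5.png

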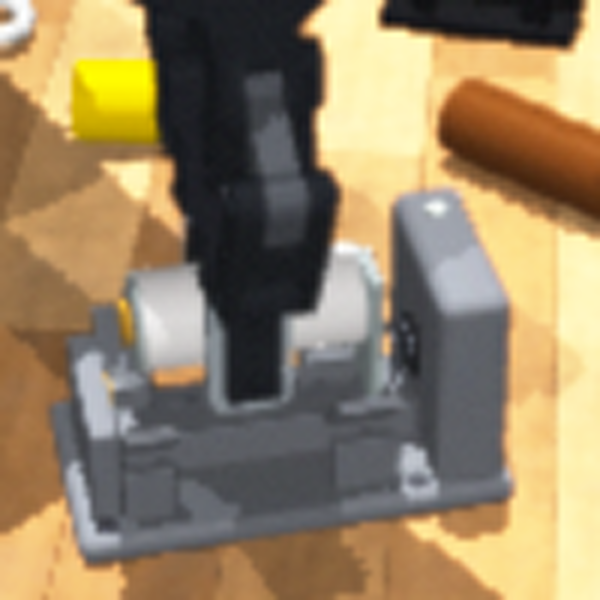

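The flat end presses the contact back (force about 6 N, plate at 375,300 in the crop) and the button (125,320) is above and inside the stop. Lowering now.

Request:
send_rows(series=[{"xyz": [0.001,0,0.003],"rotation": [0,0,0]},{"xyz": [0,0,0.004],"rotation": [0,0,0]},{"xyz": [0,0,0.004],"rotation": [0,0,0]},{"xyz": [0,0,0.003],"rotation": [0,0,0]},{"xyz": [0,0,0],"rotation": [0,0,0]},{"xyz": [0,0,0],"rotation": [0,0,0]},{"xyz": [0,0,0],"rotation": [0,0,0]}])

```text
time_s: 9.1
position: [0.4655, -0.379, 0.0445]
tcp_rot: [-3.103, -0.479, 0.005]
force: [-5.4, -2.9, -1.6]
gripper_width: 0.0242
grasp_force: 59.0
```

Request:
send_rows(series=[{"xyz": [0,0,0.002],"rotation": [0,0,0]},{"xyz": [0,0,0.002],"rotation": [0,0,0]},{"xyz": [0,0,0.001],"rotation": [0,0,0]},{"xyz": [0,0,0],"rotation": [0,0,0]},{"xyz": [0,0,0],"rotation": [0,0,0]},{"xyz": [0,0,0],"rotation": [0,0,0]}])

```text
time_s: 9.6
position: [0.4657, -0.3791, 0.0398]
tcp_rot: [-3.103, -0.479, 0.004]
force: [-5.2, -2.4, -1.1]
gripper_width: 0.024
grasp_force: 59.1
```

Request:
send_rows(series=[{"xyz": [0,0,0.001],"rotation": [0,0,0]},{"xyz": [-0.001,0,0],"rotation": [0,0,0]},{"xyz": [-0.001,0,0],"rotation": [0,0,0]},{"xyz": [0,0,0],"rotation": [0,0,0]},{"xyz": [0,0,0],"rotation": [0,0,0]},{"xyz": [0,0,0],"rotation": [0,0,0]}])

```text
time_s: 10.1
position: [0.4639, -0.3797, 0.0389]
tcp_rot: [-3.104, -0.479, 0.003]
force: [-5.8, -1.4, 0.2]
gripper_width: 0.0243
grasp_force: 59.3
```

Request:
send_rows(series=[{"xyz": [0,0,0],"rotation": [0,0,0]},{"xyz": [0,0,0],"rotation": [0,0,0]},{"xyz": [0,0,0],"rotation": [0,0,0]},{"xyz": [0,0,0],"rotation": [0,0,0]},{"xyz": [0,0,0],"rotation": [0,0,0]},{"xyz": [0,0,0],"rotation": [0,0,0]}], grip=0.55)

```text
time_s: 10.6
position: [0.4654, -0.38, 0.0394]
tcp_rot: [3.105, 0.479, 0.001]
force: [0.6, 0.2, 0.1]
gripper_width: 0.047
grasp_force: 0.0
```

Request:
send_rows(series=[{"xyz": [0,0,-0.01],"rotation": [0,0,0]},{"xyz": [0,0,-0.02],"rotation": [0,0,0]},{"xyz": [0,0,-0.03],"rotation": [0,0,0]},{"xyz": [0,0,-0.03],"rotation": [0,0,0]},{"xyz": [0,0,-0.03],"rotation": [0,0,0]},{"xyz": [0,0,-0.03],"rotation": [0,0,0]},{"xyz": [0,0,0],"rotation": [0,0,0]},{"xyz": [0,0,0],"rotation": [0,0,0]}])

```text
time_s: 11.27
position: [0.4662, -0.3811, 0.1926]
tcp_rot: [3.1, 0.478, 0.006]
force: [0.4, 0.0, -0.3]
gripper_width: 0.0466
grasp_force: 0.0
```

Run:
```python
from fit import *
from scipy.optimize import least_squares
p=bot.camera("side"); print(bot.get_state()["position"])
cv2.imwrite("pics/s6.png",cv2.resize(p["pixels"][230:330,230:330,::-1],(600,600),interpolation=cv2.INTER_CUBIC))
C=cloud(p);px=p["pixels"].astype(int);B0=np.array([.4630,-.3820,.033])
w=(px.min(-1)>150)&(px.max(-1)-px.min(-1)<30)&(np.linalg.norm(C-B0,axis=-1)<.04)
q=C[w]
def f(v):
    d=np.array([np.cos(v[3])*np.cos(v[4]),np.sin(v[3])*np.cos(v[4]),np.sin(v[4])]);r=q-v[:3];a=r@d
    return np.maximum(abs(a)-.0325,np.linalg.norm(r-a[:,None]*d,axis=1)-.013)
o=least_squares(f,[*B0,np.radians(17.5),0],loss="soft_l1",f_scale=.0005,x_scale=[.01,.01,.01,.1,.1])
print(len(q),np.degrees(o.x[3:]).round(1),abs(o.fun).mean(),[float(a[0].round(4)) for a in loc(o.x[None,:3],[.4606,-.3827,np.radians(17.6)])])
```

```text
[ 0.46515673 -0.38013393  0.19060734]
671 [18.   0.1] 0.0013921681831207237 [-0.0007, 0.0008, 0.0334]
```

View pics/s6.png

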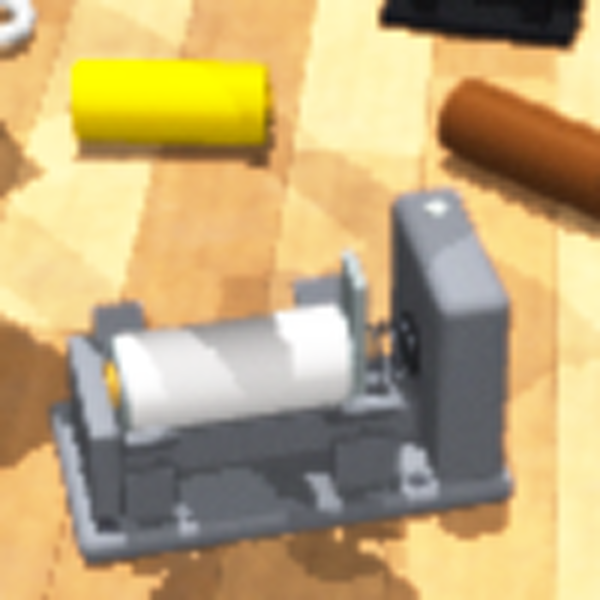

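The cell lies level in the cradle (axis height 33 mm, yaw 18°). Its button (110,380) is behind the stop, its flat end is on the contact (352,330), and the gripper is clear. Handing in.

```bash
python3 -c "
from plant import bot
print(bot.hand_in())"
```

```text
the job is handed in; nothing more can be done
None
```

The large cell is in the charger, level and fully down, with its button behind the stop and its flat end holding the sprung contact back; the other two cells stayed in the rack, and I handed the job in (no verdict was returned).

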